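Slide the stop board of a length gauge into its notch and turn the catch over it

ROBOT

A 6-joint arm with a two-finger parallel gripper is mounted at the origin on the work surface. World frame = base frame: x ahead of the robot, y to its left, z up, the work surface at z = 0. Lengths are in m, angles in rad, forces in N, time in s.
With the tool pointing down it reaches from about 0.4 to 0.825 m from the base axis. Payload 7 kg.
Tool frame: the origin (TCP) lies at the very end of the fingers, on their centre line; the grasp point (between the pads) lies 19 mm behind it; z points along the fingers, y is the line along which they close (so a half turn about z gives the same grasp; the last joint's range is limited). The gripper opens to 85 mm and grips with 20 to 120 N. Pads are 22 mm wide; open, the fingers measure 114 mm over their backs; the gripper's body (76 mm by 85 mm) begins 54 mm behind the grasp point. The pads swing forward as they close: fully open they stand 13 mm farther back than shut.
Start: joints at [1.396, 0.359, 0.012, 0, -1.224, -0.288], TCP at [0.301, 0.604, 0.231] pointing down, gripper open.
Joint ranges: [-3.07, 3.07], [-1.43, 2.12], [-1.02, 1.25], [-3.03, 1.67], [-3.05, -0], [-3.03, 3.03]. Speed limits (rad/s): [2.39, 2.39, 3.01, 3.14, 3.14, 3.14].

INTERFACE

Orientations are given as a unit quaternion [w, x, y, z].
In Python, from workcell import movep, movel, goto_joints, gripper_to, sleep, solve_ik, read_state, grab_frame, calibration, MotionError, job_done gives the robot as it stands. Calls block until the motion is done:
- movep(position, orientation): joint-space move of the TCP to a pose.
- movel(position, ori=None, v=0.15): straight line of the TCP; ori=None keeps the orientation; v is the mean speed in m/s.
- goto_joints(angles): joint-space move.
- gripper_to(opening, grip_force=None): opening from 0.0 (shut) to 1.0 (fully open); grip_force is the grip in N (None keeps the last); returns when the fingers have stopped.
- sleep(seconds).
- solve_ik(position, orientation): joint angles nearest the present ones, or None.
- read_state(): the state.
- grab_frame(name): name is "scene" or "top"; returns the picture (480x640x3 uint8, red, green, blue); there is no depth.
- calibration(name): a dict with "fov_y" (degrees; the focal length in pixels is half the picture's height over the tangent of half this angle, whatever the lens; pixels are square), "cx", "cy" (the principal point, pixels), "k1" (the pictures are not rectified: a ray, as slopes to the right and down, at radius r is drawn at 1 + k1 r^2 times it, then the intrinsics apply), "R" (3x3) and "t" (3): a world point X has camera coordinates R X + t. Camera axes: x right, y down, z forward; pixel columns grow to the right and rows downward; lengths in m; the calibration is good to about 2 mm. A picture is of the moment at which its call begins. calibration takes no time and is no camera call.
A pose or a line that the arm cannot do raises MotionError and nothing moves.
- job_done(): hands the job in; it is judged then, once.
The state is a dict: "t": time; "joint_pos": joint angles; "joint_velocities": joint speeds; "joint_torque": joint torques, N m; "eef_pos": TCP position; "tcp_rot": TCP orientation; "wrist_force": force on the tool from outside, world axes, zero at the start; "moment": the same for the moment, N m; "width": opening from 0.0 (shut) to 1.0 (fully open); "grasp_force": force on a finger pad.
Only numpy, scipy, OpenCV 4.12 (cv2) and the standard library are available. Lean on these libraries where they do the work, as an engineer would, in place of code of your own. Each camera call takes 0.05 s, during which the arm holds its last target. There are 200 camera calls.

TASK

With the fingertips only, push the wooden stop board along the gauge's runners, its upright steel plate leading, until you feel it drop level into its locating notches. Then push the small turn catch by its tab until it lies square across the board, and take the hand away. Push gently, do not lift or tip the board, and leave the hammer, tin and drilled block where they are.

Things in the scene. Friction and masses are not known exactly. Their poses are not given: they have to be found in the camera images.
- gauge: Fixed steel channel, 480 mm long (own x -260 to +220), 180 wide; base plate 6 mm; side guides 30 mm wide, tops 46 mm above the table, inner faces at own y = +57 and -57 mm. A low strap (top at 24 mm) closes the +x end, the -x end is open. Origin on the table, on the centre line. Own x, within 20 degrees of world +y, is the way the board must be pushed; z up.
- runner_top (a point): Point above the gauge's origin, 24 mm up, level with the tops of four steel runners along x (own x at least -200 to +120 mm). Each runner has one notch 22 mm long, 8 mm deep. Where the notches lie along x changes with each start and is not told: the board drops in with its origin somewhere between gauge x = +20 and +80 mm.
- board: Loose wooden board, 160 (own x) x 110 x 20 mm, on 4 steel feet 10 mm high; 0.35 to 0.7 kg. Steel plate 100 wide, 30 high across its top at own x = +72. Origin: centre, at the soles of the feet; own x along gauge x. Sliding: origin 24 mm above the table, wood 34 to 54. Seated: origin 16, wood 26 to 46, top flush with the guides. Starts at gauge x -120 to -60 mm; only one place lets it drop.
- board_rear (a point): Centre of the board's rear (-x) end face, 110 mm wide and 20 mm high, 80 mm behind the board's origin and 20 mm above it: the face to push, towards gauge +x. The open channel behind it leaves room for a finger. Sliding takes about 2 to 8 N; once the board has dropped, the notch ends stop it firmly.
- catch (a joint): Angle of the turn catch, rad. 0 = its bar points along the guide to gauge -x; +1.57 = to gauge +y, square across the board; positive is clockwise from above. Stops at -0.6 and +1.6; starts between -0.5 and 0. Light friction (about 1 N at the tab); stays where it is left. Being 48.5 mm above the table, it passes over the board only when that is seated.
- catch_pivot (a point): Pivot of the catch, on the guide farther from the robot, at gauge x = +45, y = -72 mm, at the underside of the bar, 48.5 mm above the table. The bar is flat steel 84 mm long, 18 mm wide, 6 mm thick.
- catch_tab (a point): Centre of the upright tab at the free end of the catch: a steel plate 27 mm long along the bar, 6 mm thick and 30 mm high (54.5 to 84.5 mm above the table), centre 61.5 mm from the pivot.
- hammer: Hammer 280 mm long with wooden handle, lying beyond the gauge; rests on the table; a bystander, leave it where it is.
- tin: Plain metal tin, diameter 72 mm, 75 mm high, standing beyond the gauge, origin under its centre; rests on the table; a bystander, leave it where it is.
- block: Square dark steel block 60 x 60 x 30 mm with a hole, on the robot's side of the gauge, origin under its centre; rests on the table; a bystander, leave it where it is.
Mind the look-alikes: they are no part of the job. Of the things like the board, leave any that is black, purple or turquoise; of the rest the larger one is meant.

How it is judged:
By the outcome, as a careful person would: the job done as asked, in the order asked, and still so for the second after the job is handed in, with the robot touching nothing.
It also fails if it takes over 58 s, if anything falls off the work surface, if the arm or the gripper's body presses on something with over 40 N, if the wrist force passes 120 N, or if a joint passes its speed limit or range.

## Working session

There is one attempt and no reset: what is moved stays moved. The work goes in short steps, each a Python script; the robot and the scene stay as the last script left them, time stands still between calls to the robot, and variables do not carry over. Pictures are saved under pics/ and viewed, at most 10 in all, crops included, and the job is handed in when it is done.

```bash
ls; mkdir -p pics
python3 - <<'E'
from workcell import *
import cv2
for n in("scene","top"):
    cv2.imwrite(f"pics/{n}0.png",grab_frame(n)[:,:,::-1]); c=calibration(n); print(n,c)
s=read_state(); print(s['t'],s['eef_pos'],s['tcp_rot'],s['width'])
E
```

```text
pics
scene {'fov_y': 55.71737253534875, 'cx': 315.27727336754504, 'cy': 239.5962911775386, 'k1': 0.001091282216810282, 'R': array([[ 0.70889535,  0.70522517, -0.01117348],
       [ 0.39240648, -0.40751335, -0.82459082],
       [-0.58607554,  0.58016405, -0.56561924]]), 't': array([-0.33655848, -0.17911591,  1.34318009])}
top {'fov_y': 53.51821020301095, 'cx': 323.15459811161656, 'cy': 242.60842377276336, 'k1': -0.0100569685450985, 'R': array([[-0.01406263, -0.99965432,  0.02221433],
       [-0.9875646 ,  0.01040662, -0.15686893],
       [ 0.15658353, -0.02414408, -0.98736957]]), 't': array([-0.08098263,  0.55200178,  0.98508818])}
0.1 [0.30119381 0.60359619 0.23042651] [ 7.64490884e-04  9.73332110e-01 -2.29399231e-01 -1.11375875e-04] 1.004251841384284
```

View pics/top0.png

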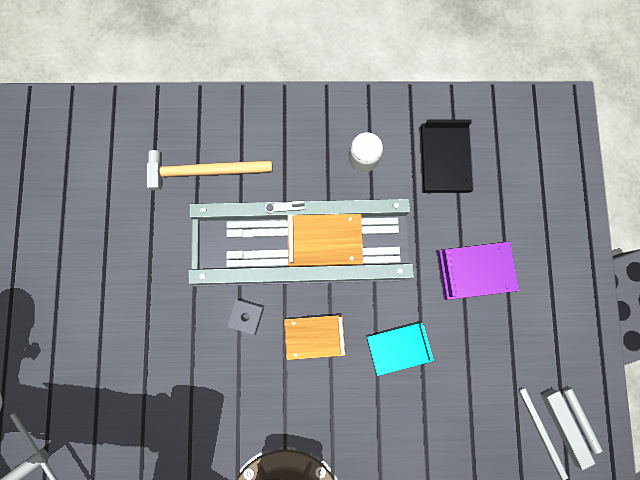

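View pics/scene0.png

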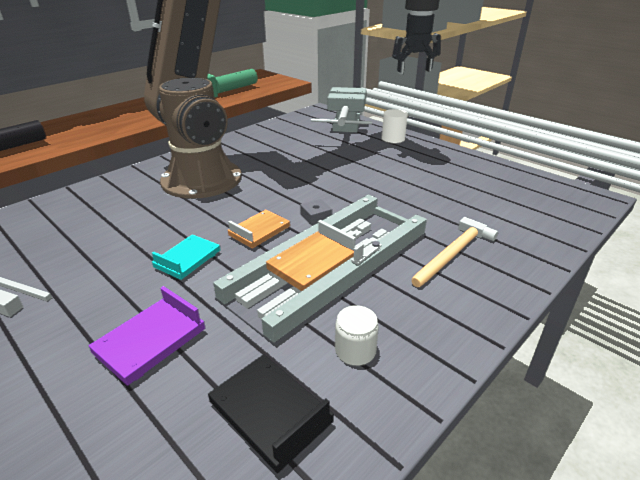

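Top view shows these board look-alikes: orange in the gauge (325,240), smaller orange (314,338), turquoise (400,350), purple (480,270) and black (447,157). I choose the orange one in the gauge, since it is the larger of those that aren't black, purple or turquoise. The hammer is at (210,168), the tin at (366,150), the block at (245,317) and the catch at (285,207). A close crop will check the choice.

Run:
```python
import cv2
a=cv2.imread("pics/top0.png")[190:295,180:425]
b=cv2.resize(a,None,fx=3.25,fy=3.25,interpolation=cv2.INTER_CUBIC)
cv2.imwrite("pics/crop0.png",b); print(b.shape)
```

```text
(341, 796, 3)
```

View pics/crop0.png

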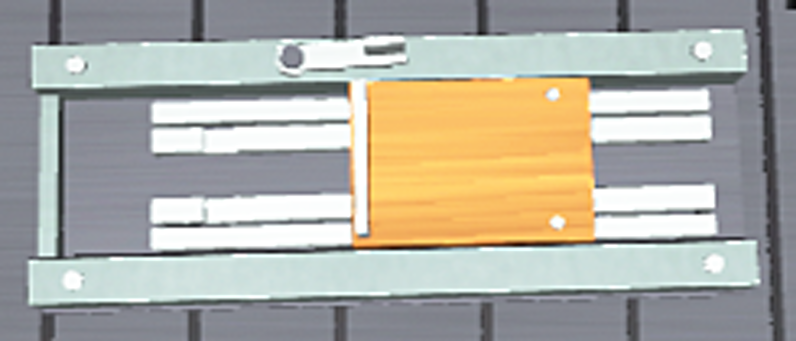

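The crop shows the large orange board in the channel: white plate at its left (gauge +x) end at crop x≈360, rear edge at crop x≈592. The catch pivot is at crop (291,56) and its tab at (385,46). Next I fit the gauge pose.

```bash
cat > h.py <<'E'
import numpy as np, cv2
from workcell import *
from scipy.optimize import least_squares
def proj(X,n="top"):
    c=calibration(n); p=np.atleast_2d(X)@np.array(c['R']).T+c['t']; s=p[:,:2]/p[:,2:]
    s=s*(1+c['k1']*(s**2).sum(1,keepdims=True)); f=240/np.tan(np.radians(c['fov_y']/2))
    return s*f+[c['cx'],c['cy']]
def g2w(P,g):
    P=np.atleast_2d(P); c,s=np.cos(g[2]),np.sin(g[2])
    return np.c_[g[0]+c*P[:,0]-s*P[:,1], g[1]+s*P[:,0]+c*P[:,1], P[:,2]]
def unproj(u,z,n="top"):
    return least_squares(lambda q:(proj([q[0],q[1],z],n)[0]-u),[.5,0.]).x
def w2g(w,g):
    c,s=np.cos(g[2]),np.sin(g[2]); d=np.array(w[:2])-g[:2]; return np.array([c*d[0]+s*d[1],-s*d[0]+c*d[1]])
E
python3 - <<'E'
from h import *
cr=lambda a:np.array(a)/3.25+[180-.35,190-.35]
P=np.array([[.22,-.09,.046],[-.26,-.09,.046],[.22,.09,.046],[-.26,.09,.046],[.045,-.072,.0545]])
U=cr([[33,46],[743,30],[30,304],[757,284],[291,56]])
r=least_squares(lambda q:(proj(g2w(P,q))-U).ravel(),[.5,0,1.57],x_scale=[.1,.1,.1])
g=r.x; print("gauge",g,np.degrees(g[2]-np.pi/2)); print(r.fun.reshape(-1,2).round(1))
for u,z in (((589,79),.054),((594,240),.054),((350,83),.054),((354,246),.054),((291,56),.0545),((385,44),.0845),((406,52),.0545)):
    w=unproj(cr(u),z); print(u,w.round(4),(w2g(w,g)*1e3).round(1))
for u in ((162,168),(210,168),(366,150),(245,317)): print(u,unproj(u,.03).round(3))
np.save("g.npy",g)
E
```

```text
gauge [ 0.55667311 -0.01874853  1.58574395] 0.8564354927721636
[[-0.5 -1.8]
 [ 0.3 -1.9]
 [-0.9  1.5]
 [ 0.8  1.6]
 [ 0.4  0.4]]
(589, 79) [ 0.6115 -0.1702] [-152.3  -52.5]
(594, 240) [ 0.5035 -0.1706] [-151.1   55.5]
(350, 83) [ 0.6102 -0.011 ] [  6.9 -53.6]
(354, 246) [ 0.5014 -0.0134] [ 6.2 55.2]
(291, 56) [0.6288 0.0281] [ 45.8 -72.8]
(385, 44) [ 0.6291 -0.0353] [-17.6 -72.2]
(406, 52) [ 0.6309 -0.0484] [-30.8 -73.8]
(162, 168) [0.726 0.27 ]
(210, 168) [0.725 0.163]
(366, 150) [ 0.765 -0.188]
(245, 317) [0.394 0.081]
```

Fit is consistent: pivot within 1 mm, board 160×110 with its origin at gauge x≈-72, y≈+1, and catch angle ≈0. Next I shut the gripper, come down behind the board and push in short, force-watched steps.

```bash
cat >> h.py <<'E'
g=np.load("g.npy")
def W(x,y,z): return g2w([[x,y,z]],g)[0]
def Q(a): return [0,np.cos(a/2),np.sin(a/2),0]
QP=Q(g[2]-np.pi)
def st():
    s=read_state(); c,si=np.cos(g[2]),np.sin(g[2]); F=np.array(s['wrist_force'])
    return s, w2g(s['eef_pos'],g)*1e3, np.array([c*F[0]+si*F[1],-si*F[0]+c*F[1],F[2]])
def show(tag=""):
    s,p,F=st(); print(tag,round(s['t'],2),p.round(1),round(s['eef_pos'][2]*1e3,1),"F",F.round(1),"w",round(s['width'],2))
E
python3 - <<'E'
from h import *
gripper_to(0.0); show("shut")
movep(W(-.195,0.001,.16),QP); show("above")
movel(W(-.195,0.001,.032),v=.15); show("down")
f0=st()[2]
x=-.175
while x<-.09:
    movel(W(x,0.001,.032),v=.06); s,p,F=st(); print(round(s['t'],2),p.round(1),(F-f0).round(1))
    if abs((F-f0)[0])>15: break
    x+=.010
E
```

```text
shut 0.87 [626.5 246. ] 231.3 F [ 0.5 -1.  -0.2] w 0.0
above 3.88 [-194.4    0.6] 160.0 F [-0.7  0.4  0. ] w -0.0
down 4.88 [-195.1    0.3] 32.8 F [ 0.5 -0.1  0.6] w -0.0
5.37 [-174.5    0.8] [-0.3 -0.1 -0.8]
5.68 [-164.7    1. ] [-0.3 -0.1 -0.5]
6.0 [-154.6    1. ] [-0.7 -0.5  0.2]
6.32 [-144.7    1. ] [-0.5 -0.9 -0.4]
6.63 [-134.7    0.9] [-0.7  0.1 -0.6]
6.95 [-124.7    1. ] [-0.1 -0.6 -0.9]
7.27 [-114.7    1. ] [-0.9  0.2 -0.8]
7.58 [-104.7    1. ] [-0.8  0.1 -0.7]
7.9 [-94.7   1. ] [-0.3  0.3 -0.1]
```

Run:
```python
from h import *
a=grab_frame("scene")[120:360,180:460,::-1]
b=grab_frame("top")[150:310,160:440,::-1]
im=np.vstack([cv2.resize(x,None,fx=k,fy=k) for x,k in((a,1.42),(b,1.42))])[:600]
cv2.imwrite("pics/p1.png",im); show()
```

```text
8.0 [-94.9   0.9] 32.0 F [ 0.1  0.7 -0.3] w -0.0
```

View pics/p1.png

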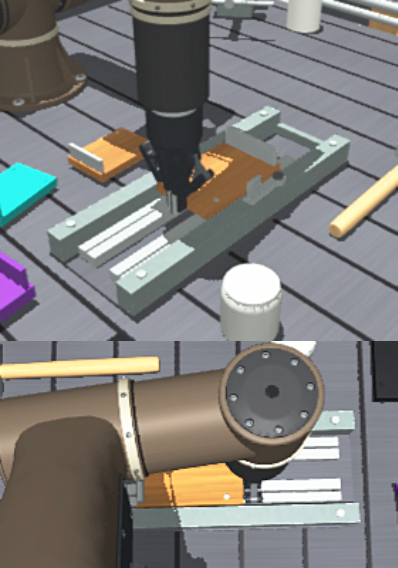

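The board has moved with the finger (plate now past the catch pivot, finger at its rear face). I continue in fine, slow steps until firm resistance.

Run:
```python
from h import *
f0=np.array([0,0,0.]); x=-.0915; L=[]
while x<-.003:
    movel(W(x,0.001,.032),v=.03); s,p,F=st(); L.append((round(s['t'],2),*p.round(1),*F.round(1)))
    if F[0]<-10: break
    x+=.003
for l in L[-14:]: print(*l)
cv2.imwrite("pics/p2.png",cv2.resize(grab_frame("scene")[120:360,200:460,::-1],None,fx=2.4,fy=2.4))
```

```text
9.27 -79.3 1.0 -0.2 -0.1 -0.5
9.52 -76.3 1.0 -0.1 0.2 -0.3
9.77 -73.2 0.9 1.4 -0.1 -0.3
10.02 -70.3 1.0 -0.3 0.7 -0.4
10.27 -67.2 1.0 -0.2 0.5 -0.9
10.52 -64.2 0.9 -0.5 0.2 -0.3
10.77 -61.3 1.0 0.3 0.2 -0.1
11.02 -58.2 1.0 0.2 -0.9 -0.3
11.27 -55.3 1.0 -0.5 0.2 0.1
11.52 -52.3 1.0 0.4 -0.2 -0.0
11.77 -49.2 0.9 -0.4 0.8 0.1
12.02 -46.3 1.0 -0.2 0.6 0.9
12.27 -43.6 1.0 -2.0 -1.1 -0.0
12.52 -43.3 1.2 -20.2 -2.0 0.9
```

View pics/p2.png

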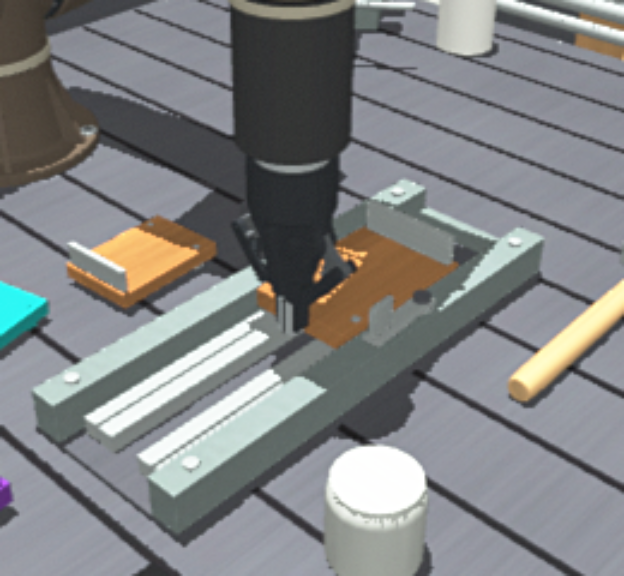

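Firm stop at 20 N with TCP gauge x -43; the board's top looks flush with the guides and the tab (crop 380,315) has not been disturbed. I back off, check the seat, and measure the tab again.

Run:
```python
from h import *
movel(W(-.085,0.001,.032),v=.08); movel(W(-.15,0.001,.13),v=.25)
movep(W(-.23,-.0,.22),QP); show()
a=grab_frame("scene")[150:340,200:440,::-1]; b=grab_frame("top")[185:295,180:420,::-1]
cv2.imwrite("pics/top3.png",grab_frame("top")[:,:,::-1]);cv2.imwrite("pics/sc3.png",grab_frame("scene")[:,:,::-1])
im=np.vstack([cv2.resize(x,None,fx=2,fy=2,interpolation=cv2.INTER_CUBIC) for x in(a,b)])
cv2.imwrite("pics/p3.png",im); print(im.shape)
# predicted scene pixels (crop x2) of board rear top corners, seated / sliding, and plate top corners
for z in (.046,.054):
  P=[[-.032,-.055,z],[-.032,.055,z],[.12,-.05,z+.03],[.12,.05,z+.03]]
  print(z,((proj(g2w(P,g),"scene")-[200,150])*2).round(0).tolist())
```

```text
14.44 [-229.8    0.3] 219.3 F [-0.4  0.2 -0.7] w -0.0
(600, 480, 3)
0.046 [[291.0, 222.0], [215.0, 180.0], [378.0, 138.0], [309.0, 107.0]]
0.054 [[291.0, 215.0], [214.0, 174.0], [379.0, 131.0], [309.0, 101.0]]
```

View pics/p3.png

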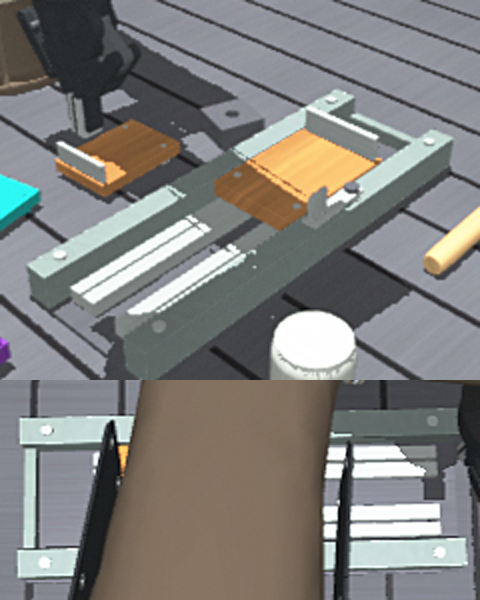

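The board is seated: its rear corner is at (215,180) and the plate's top corners at (309,108) and (378,139), which match the z=46 mm prediction and not 54. Now I swing the catch along its arc with the flat of the shut fingers.

```bash
cat >> h.py <<'E'
def C(th,d=.014,r=.0615):
    x=.045-r*np.cos(th)-d*np.sin(th); y=-.072+r*np.sin(th)-d*np.cos(th)
    return x,y
def QC(th): return Q(g[2]-np.pi/2-th)
E
python3 - <<'E'
from h import *
movep(W(*C(0,.034),.16),QC(0)); show("above")
movel(W(*C(0,.034),.064),v=.12); show("down")
for th in np.arange(0,1.41,.1):
    movel(W(*C(th),.064),QC(th),v=.05); s,p,F=st()
    print(round(th,2),round(s['t'],2),p.round(1),F.round(1))
    if np.hypot(*F[:2])>10: break
a=grab_frame("scene")[150:340,200:440,::-1]
cv2.imwrite("pics/p4.png",cv2.resize(a,None,fx=2.5,fy=2.5,interpolation=cv2.INTER_CUBIC))
E
```

```text
above 15.77 [ -16.7 -105.8] 160.0 F [ 0.5 -0.5  0.1] w -0.0
down 16.72 [ -16.6 -106.6] 64.9 F [0.1 0.8 0.4] w -0.0
0.0 17.27 [-16.4 -85.9] [-0.1  0.2  0. ]
0.1 17.54 [-17.6 -79.9] [-0.4 -0.3 -0.2]
0.2 17.82 [-18.  -73.6] [-0.4 -0.2  0.4]
0.3 18.09 [-17.8 -67.3] [ 0.7  0.4 -0.3]
0.4 18.37 [-17.1 -61.1] [-0.1  0.7 -0.7]
0.5 18.64 [-15.7 -55. ] [-0.   0.7  0.5]
0.6 18.92 [-13.6 -49. ] [-0.2 -0.   0.6]
0.7 19.19 [-11.1 -43.3] [-0.3 -0.2 -0.5]
0.8 19.47 [ -7.9 -37.8] [ 0.6  0.  -0. ]
0.9 19.74 [ -4.2 -32.7] [-0.  -0.3  0.4]
1.0 20.02 [ -0. -28.] [ 0.5 -0.2  0.7]
1.1 20.29 [  4.6 -23.7] [-0.4  0.6 -0.1]
1.2 20.57 [  9.6 -19.9] [-0.4 -0.3 -0.7]
1.3 20.84 [ 15.  -16.6] [-0.4 -0.2 -0.1]
1.4 21.12 [ 20.7 -13.9] [-0.1  0.7 -0.4]
```

View pics/p4.png

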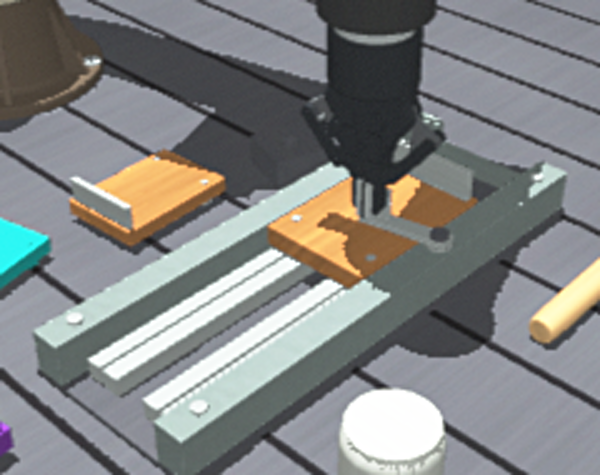

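The bar (pivot 437,237) now crosses the board with the fingers behind the tab. I finish in fine steps until its stop is felt, then withdraw.

Run:
```python
from h import *
for th in np.arange(1.43,1.80,.02):
    movel(W(*C(min(th,1.6),.014-.0615*max(0,th-1.6)),.064),QC(min(th,1.6)),v=.03); s,p,F=st()
    print(round(th,2),round(s['t'],2),p.round(1),F.round(1))
    if F[0]<-4: break
x,y=w2g(s['eef_pos'],g)
movel(W(x-.03,y,.064),v=.08); movel(W(x-.03,y,.2),v=.2)
movep(W(-.25,.02,.24),QP); show()
a=grab_frame("scene")[150:340,200:440,::-1]
goto_joints([1.396,0.359,0.012,0,-1.224,-0.288]); show("home")
b=grab_frame("top")[185:295,180:420,::-1]
cv2.imwrite("pics/top5.png",grab_frame("top")[:,:,::-1])
cv2.imwrite("pics/p5.png",np.vstack([cv2.resize(x,None,fx=2,fy=2,interpolation=cv2.INTER_CUBIC) for x in(a,b)]))
for t in(1.4,1.5,1.57,1.6): print(t,((proj(g2w([[.045-.0615*np.cos(t),-.072+.0615*np.sin(t),.0845],[.045-.075*np.cos(t),-.072+.075*np.sin(t),.0545],[.045,-.072,.0545]],g))-[180,185])*2).round(1).tolist())
```

```text
1.43 21.42 [ 22.4 -13.2] [-0.2  0.  -0.3]
1.45 21.67 [ 23.6 -12.7] [-1.2 -0.4  0.3]
1.47 21.92 [ 24.9 -12.2] [-1.3 -0.2 -0.4]
1.49 22.17 [ 26.1 -11.8] [-0.8  0.5 -0.1]
1.51 22.42 [ 27.4 -11.5] [ 0.2  0.1 -0.6]
1.53 22.67 [ 28.6 -11.1] [-1.3 -0.2 -0.5]
1.55 22.92 [ 29.8 -10.8] [-0.3 -0.2  0.3]
1.57 23.17 [ 31.  -10.5] [ 0.6 -0.3  0.6]
1.59 23.42 [ 32.2 -10.2] [-0.6 -0.1 -0.4]
1.61 23.67 [ 33.5 -10.1] [-0.3 -0.2  0.4]
1.63 23.92 [ 34.2 -10.1] [-5.6 -1.1 -0.3]
 26.3 [-249.3   20. ] 239.2 F [ 0.7 -0.8  1. ] w 0.0
home 29.52 [626.1 245.2] 231.2 F [ 0.6 -0.5  0.3] w -0.0
1.4 [[187.3, 94.5], [191.8, 111.7], [179.1, 44.5]]
1.5 [[181.4, 95.3], [184.9, 112.7], [179.1, 44.5]]
1.57 [[177.2, 95.6], [179.9, 113.0], [179.1, 44.5]]
1.6 [[175.5, 95.6], [177.8, 113.0], [179.1, 44.5]]
```

View pics/p5.png

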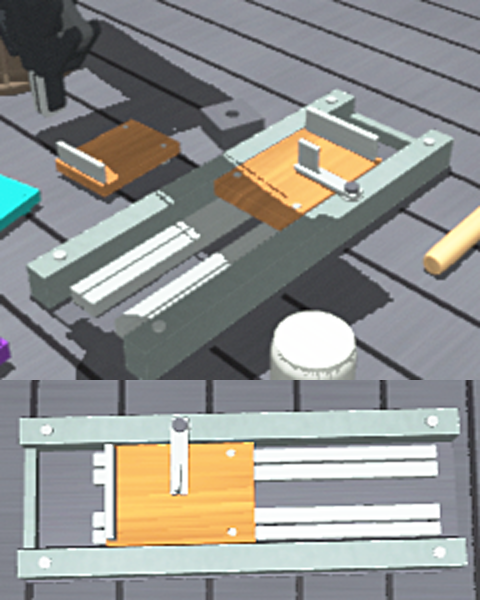

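The bar lies square across the seated board: pivot at (180,425), free end at (178,495) in the lower crop, as predicted for 1.57–1.6 rad. The robot is clear, so I hand in.

```bash
python3 -c "
from workcell import *
print(job_done())"
```

```text
the job is handed in; nothing more can be done
None
```

The board is seated level in its notches, the catch was pushed to its stop and lies square across it, the hand is clear, and the job was handed in at about 30 s; the hammer, tin and block were not touched.

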